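Free and open the passive leaf of a bench enclosure

TASK

The terminal enclosure lies on its back with one door leaf already open: open the other, bolted leaf too. Draw its near flush bolt fully, try the leaf by its handle, and draw the far bolt as well if the leaf is still held; lift the leaf by its handle to about half open and let go of it so that it stands by itself, then take it again from its inner side and swing it right back to its stop. Let go, leave the first leaf open and do not push the things lying around.

Things in the scene. Friction and masses are not known exactly. Their poses are not given: they have to be found in the camera images.
- case: Grey steel enclosure fixed on the bench, lying on its back, 260 (own x) x 340 (own y) x 120 mm high. Origin: centre of its underside; z up. Its top is closed by two leaves that meet along the middle line (own y = 0) and open upward like book covers, the passive leaf hinged along the +y side, the active leaf (already open) along the -y side. A steel gear plate lies 24 mm below the closed leaves, so nothing can be hooked under the closed leaf.
- passive_hinge (a point): Middle of the passive leaf's hinge axis, at own (0, 165, 120) mm of the case; fixed, axes as the case. The hinge axis runs along the case's x.
- passive_leaf (a joint): Passive leaf's opening angle, rad: 0 shut, flat; 1.9 stop, leaning outward. Leaf 224 (case x) x 160 x 12 mm, about 0.4 kg. Stiff hinge (0.7 N m): it stays wherever it is left; lifting the free leaf by its handle takes about 10 N (up to 25 N if brisk). At the start the near bolt, and perhaps the far one, holds it shut: a bolt stops it within about 0.01 rad.
- leaf_handle (a point): Middle of the passive leaf's pull handle: a steel bar 12 mm thick and 80 mm long, along the hinge axis, its centre 35 mm above the leaf's outer face and 135 mm from the hinge axis; it turns with the leaf. At joint angle 0 it can be gripped from above, across the bar; moves on an arc about the hinge axis.
- leaf_edge (a point): Middle of the passive leaf's free edge, half-way through its thickness (163 mm from the hinge axis, 6 mm below the outer face); turns with the leaf. When the leaf stands half open, push its inner face near this edge toward the hinge side, following the edge's arc: pushing straight sideways can jam by friction while below about 1.1 rad. The edge can also be pinched (12 mm).
- near_thumb (a point): Centre of the thumb piece of the near bolt: an upright steel block 26 (case x) x 12 (case y) x 20 mm high on the passive leaf's outer face, 28 mm in from the free edge, by the leaf end at case -x (nearest the robot). Slides along case x, away from that end (toward +x, toward the handle), to draw the bolt. At joint 0 it is 90 mm from the leaf's middle.
- near_bolt (a joint): How far the near thumb piece has been drawn, m: 0 shot, 0.030 fully drawn (stop). At the start it is always shot: its tongue reaches 4 to 12 mm into the end frame. Stiff, about 3 N, stays where it is left.
- far_thumb (a point): Centre of the thumb piece of the far bolt, the same block at the other end of the leaf (case +x); slides toward case -x (toward the handle) to draw the bolt. At joint 0 it is 90 mm from the leaf's middle.
- far_bolt (a joint): How far the far thumb piece has been drawn, m: 0 home, 0.030 fully drawn (stop); about 3 to 4 N, stays where it is left. It is worn and loose from its hidden tongue, so its position does not show whether the tongue still holds the leaf: sometimes it does, sometimes it does not, and only trying the leaf tells. Drawing the thumb piece fully always frees the leaf from it.
- active_leaf (a joint): Opening angle of the other, active leaf, rad: 0 shut, 1.9 stop. It starts wide open, 1.6 to 1.9, leaning at or past upright over the case's -y side, up to 280 mm high, and must stay open.
- meter_center (a point): Bystander: centre of a yellow handheld meter lying on the bench, 150 x 75 x 34 mm (knob to 41 mm).
- driver_grip (a point): Bystander: grip of a screwdriver lying on the bench, 190 mm long.
- can_center (a point): Bystander: centre of a standing can, 56 mm across and 95 mm high.

How it is judged:
By the outcome, as a careful person would: the job done as asked, in the order asked, and still so for the second after the job is handed in, with the robot touching nothing.
It also fails if it takes over 70 s, if anything falls off the work surface, if the arm or the gripper's body presses on something with over 40 N, if the wrist force passes 120 N, or if a joint passes its speed limit or range.

ROBOT

A 7-joint arm with a two-finger parallel gripper is mounted at the origin on the work surface. World frame = base frame: x ahead of the robot, y to its left, z up, the work surface at z = 0. Lengths are in m, angles in rad, forces in N, time in s.
With the tool pointing down it reaches from about 0.425 to 0.875 m from the base axis. Payload 4.7 kg.
Tool frame: the origin (TCP) lies midway between the tips of the shut fingers; the grasp point (between the pads) lies 19 mm behind it; z points along the fingers, y is the line along which they close (so a half turn about z gives the same grasp; the last joint's range is limited). The gripper opens to 85 mm and grips with 20 to 120 N. Pads are 22 mm wide; open, the fingers measure 114 mm over their backs; the gripper's body (76 mm by 85 mm) begins 54 mm behind the grasp point. The pads swing forward as they close: fully open they stand 13 mm farther back than shut.
Start: joints at [-1.153, 0.321, -0.07, 1.45, 0.023, 1.371, -0.057], TCP at [0.255, 0.598, 0.231] pointing down, gripper open.
Joint ranges: [-2.86, 2.86], [-0.3, 2.09], [-1.38, 1.24], [0.06, 2.45], [-1.56, 4.7], [0.09, 2.05], [-2.69, 2.69]. Speed limits (rad/s): [2.57, 2.57, 3.14, 3.14, 3.14, 3.14, 3.14].

INTERFACE

Orientations are given as a rotation vector (axis times angle).
In Python, from plant import env gives the robot as it stands. The module is installed in compiled form; this text tells all that it offers.
- The arm moves only by the tool carry_out, never from a script. Its argument "commands" is a list that holds one entry, the list of rows, each a list of 6 numbers: the shift along the tool's x, y, z in cm, then the turn, a rotation vector about the tool's x, y, z in degrees. In form: [[[x, y, z, rx, ry, rz], ...]]. A call has 1 to 20 rows; each row shifts and turns the commanded pose from where the row before left it, along the tool's axes as they then stand; what a row does not reach is not made up. A row lasts 1/10 s, in which the tool goes at most 50 mm and 8.59 degrees, less where a joint would pass 70% of its speed; a pose out of reach is approached as far as the arm can. A call is refused whole if a number of a shift passes 5 or a number of a turn 8.59, either way. A call with a gripper value outside its range is refused whole. "hand" is the finger opening in cm, from 0 to 8.54, set as the call begins (left out, the last holds). The fingers move at their own pace and stop on an object; the grip force is fixed at half the most. Time passes only in rows, so rows that do not move let the fingers close. It gives the time, the measured TCP pose, the force, the opening and the grip force at its end, in the units of the state.
- env.get_obs(): the state, without advancing time (a new reading comes with each control period).
- env.read_camera(name): name is "side" or "top" or "wrist"; returns a dict with "color" (480x640x3 uint8, blue, green, red), "depth" (480x640 float32, m along the optical axis (not along the pixel's ray), 0 where there is no reading), "fx", "fy", "cx", "cy" (pixels), "rvec" (rotation vector, rad) and "tvec" (3), from world to camera coordinates, as OpenCV has them; the wrist camera has in their place "hand_eye" (4x4, takes a point from camera to tool coordinates, whose origin is the TCP and whose axes are the flange's). Camera axes: x right, y down, z forward; pixel columns grow to the right and rows downward; lengths in m; the calibration is good to about 2 mm. A picture is of the moment at which its call begins: read the wrist's pose just before it.
- env.close_job(): hands the job in; it is judged then, once.
The state is a dict: "time": time; "joint_pos": joint angles; "qvel": joint speeds; "joint_torque": joint torques, N m; "eef_pos": TCP position; "tool_rot": TCP orientation; "wrist_force": force on the tool from outside, world axes, zero at the start; "torque": the same for the moment, N m; "width": opening from 0.0 (shut) to 1.0 (fully open); "finger_force": force on a finger pad.
Only numpy, scipy, OpenCV 4.12 (cv2) and the standard library are available. Lean on these libraries where they do the work, as an engineer would, in place of code of your own. Each camera call takes 0.05 s, during which the arm holds its last target. There are 200 camera calls.

## Working session

There is one attempt and no reset: what is moved stays moved. The work goes in short steps, Python scripts to look and compute and a tool call to move; the robot and the scene stay as the last step left them, time stands still between calls to the robot, and variables do not carry over. Pictures are saved under pics/ and viewed, at most 10 in all, crops included, and the job is handed in when it is done.

Besides the shell and the picture viewer there is one more tool, called after "Emit:" as name([rows], argument=value, ...), one row to a line, values as JSON. carry_out: Moves the arm, as the interface text tells. Its arguments: {"type":"object","properties":{"commands":{"type":"array","items":{"type":"array","items":{"type":"array","items":{"type":"number"}}}},"hand":{"type":"number"}},"required":["commands"]}

```bash
mkdir -p pics; cat > h.py <<'E'
import numpy as np, cv2
from plant import env
from scipy.spatial.transform import Rotation as R
def cam(n):
    o=env.get_obs(); c=env.read_camera(n)
    if n=="wrist":
        T=np.eye(4); T[:3,:3]=R.from_rotvec(o["tool_rot"]).as_matrix(); T[:3,3]=o["eef_pos"]
        c["W"]=T@np.array(c["hand_eye"])
    else:
        T=np.eye(4); T[:3,:3]=cv2.Rodrigues(np.array(c["rvec"],float))[0]; T[:3,3]=np.ravel(c["tvec"]); c["W"]=np.linalg.inv(T)
    return c
def cloud(c):
    d=c["depth"]; v,u=np.mgrid[:480,:640]
    P=np.stack([(u-c["cx"])/c["fx"]*d,(v-c["cy"])/c["fy"]*d,d],-1)
    P=P@c["W"][:3,:3].T+c["W"][:3,3]; P[d==0]=np.nan; return P
def st():
    o=env.get_obs(); r=R.from_rotvec(o["tool_rot"]).as_matrix()
    print("t",round(o["time"],2),"p",np.round(o["eef_pos"],4),"F",np.round(o["wrist_force"],1),"w",round(o["width"],3),"ff",np.round(o["finger_force"],1)); print(np.round(r,3)); return o,r
E
python3 - <<'E'
from h import *
st()
for n in("top","side"):
    c=cam(n); cv2.imwrite(f"pics/{n}0.png",c["color"]); P=cloud(c); np.save(f"{n}.npy",P); print(n,np.round(c["W"],3).tolist())
E
```

```text
t 0.0 p [0.2552 0.5972 0.2302] F [-0.2  0.1  1.2] w 0.999 ff 0.0
[[-0.92   0.393 -0.001]
 [ 0.393  0.92  -0.002]
 [-0.    -0.002 -1.   ]]
top [[-0.065, -0.977, 0.204, 0.255], [-0.998, 0.064, -0.011, -0.031], [-0.002, -0.204, -0.979, 1.334], [0.0, 0.0, 0.0, 1.0]]
side [[0.912, -0.211, 0.353, 0.193], [-0.411, -0.494, 0.766, -0.752], [0.013, -0.844, -0.537, 0.632], [0.0, 0.0, 0.0, 1.0]]
```

View pics/top0.png

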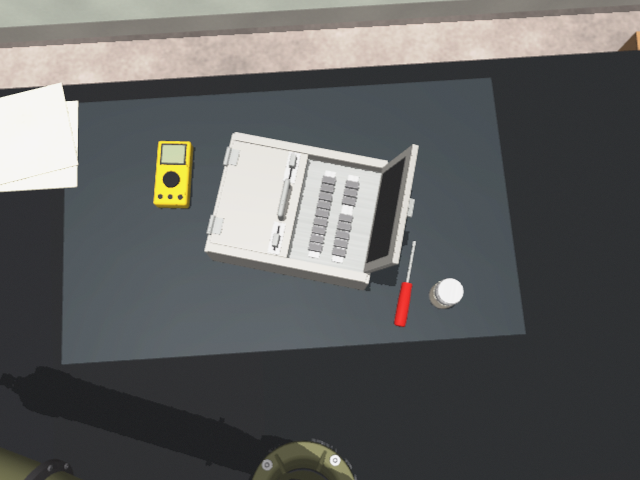

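View pics/side0.png

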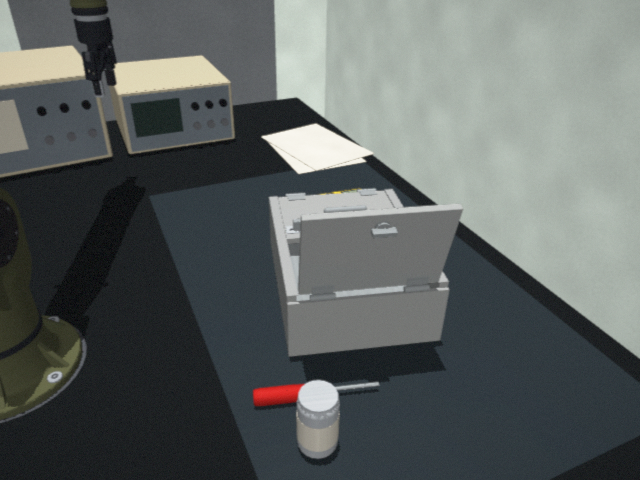

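The top view shows the passive leaf at left, with its handle at about (285,198), near thumb at (277,235) and far thumb at (292,163). The active leaf stands at right (400,210), with the meter at (173,175), the driver at (405,300) and the can at (447,293). The side view shows the active leaf in front of the case.

```bash
python3 - <<'E'
from h import *
P=np.load("top.npy"); v,u=np.mgrid[:480,:640]
reg=(u>200)&(u<310)&(v>125)&(v<285)
z=P[...,2]
lf=reg&(abs(z-.12)<.01); print("leaf z",np.nanmedian(z[lf]))
m=(reg&(z>.131)&(u>262)).astype(np.uint8)
n,l,s,c=cv2.connectedComponentsWithStats(m)
for i in range(1,n):
    if s[i,4]<8: continue
    q=P[l==i]; print(s[i],c[i].round(1),"mean",q.mean(0).round(4),"zmax",np.percentile(q[:,2],95).round(4))
    if s[i,4]>60:
        t=q[q[:,2]>q[:,2].max()-.012]; r=cv2.minAreaRect(t[:,:2].astype(np.float32)*1000); print(" top",t.mean(0).round(4),r)
# case outline: z>0.1 in left part
m=((z>.105)&(z<.16)&(u>195)&(u<300)&(v>120)&(v<290)).astype(np.uint8)
cs=max(cv2.findContours(m,0,2)[0],key=cv2.contourArea)[:,0]
Q=P[cs[:,1],cs[:,0]][:,:2]
# +y edge of case: line with far left
h=cv2.convexHull(Q.astype(np.float32))[:,0]; print(cv2.approxPolyDP(h[:,None],.012,True)[:,0].round(4))
# active leaf max z
a=(u>360)&(u<425)&(v>140)&(v<280)&(z>.13); print("active z max",np.nanmax(z[a]), P[a][:,1].min())
mt=(u>150)&(u<195)&(v>135)&(v<212)&(z>.025)&(z<.06);print("meter",P[mt].min(0),P[mt].max(0))
E
```

```text
leaf z 0.12006918573626313
[289 154   8  13  79] [292.6 159.9] mean [ 0.6799 -0.0238  0.1399] zmax 0.1435
 top [ 0.6801 -0.0238  0.1403] ((680.6748657226562, -23.977214813232422), (11.700408935546875, 27.79781723022461), 73.95025634765625)
[278 179  13  41 247] [283.5 198.3] mean [ 0.5944 -0.001   0.1579] zmax 0.1636
 top [ 0.5964 -0.0013  0.1598] ((597.1846923828125, -1.2045364379882812), (11.761569023132324, 78.86334228515625), 74.774169921875)
[272 233   8  14  81] [275.5 239.1] mean [0.5163 0.0204 0.1397] zmax 0.1443
 top [0.5164 0.0205 0.1399] ((516.7801513671875, 20.39437484741211), (11.956469535827637, 25.253637313842773), 74.84306335449219)
[[ 0.7584  0.099 ]
 [ 0.5081  0.167 ]
 [ 0.4576 -0.0226]
 [ 0.7208 -0.0391]]
active z max 0.2870087626647808 -0.2538237213422864
meter [0.630562   0.20287005 0.02505193] [0.78382973 0.28905079 0.04903832]
```

Emit:
carry_out([
  [[0,0,0,0,0,-7.9],[-1,-1.2,-0.1,0,0,0],[-2.2,-2.7,-0.1,0,0,0],[-2.2,-2.7,-0.1,0,0,0],[-2.2,-2.7,-0.1,0,0,0],[-2.2,-2.7,-0.1,0,0,0],[-2.2,-2.7,-0.1,0,0,0],[-2.2,-2.7,-0.1,0,0,0],[-2.2,-2.7,-0.1,0,0,0],[-2.2,-2.7,-0.1,0,0,0],[-2.2,-2.7,-0.1,0,0,0],[-2.2,-2.7,-0.1,0,0,0],[-2.2,-2.7,-0.1,0,0,0],[-2.2,-2.7,-0.1,0,0,0],[-2.2,-2.7,-0.1,0,0,0],[-2.2,-2.7,-0.1,0,0,0],[-2.2,-2.7,0,0,0,0],[-2.2,-2.7,0,0,0,0],[-2.2,-2.7,0,0,0,0],[-1.3,-1.6,0,0,0,0]],
], hand=4)

```text
time: 2.1
eef_pos: [0.5104, 0.0191, 0.2463]
tool_rot: [0.429, 3.112, -0.0]
wrist_force: [-0.6, 0.1, -0.2]
width: 0.466
finger_force: 0.0
```

```bash
python3 - <<'E'
from h import *
st()
c=cam("wrist"); cv2.imwrite("pics/w1.png",c["color"]); P=cloud(c); np.save("w1.npy",P); z=P[...,2]
ex=np.array([.965,-.262]);ey=np.array([.262,.965])
m=((z>.131)&(z<.17)).astype(np.uint8)
n,l,s,k=cv2.connectedComponentsWithStats(m)
for i in range(1,n):
    if s[i,4]<100: continue
    q=P[l==i]; t=q[q[:,2]>np.percentile(q[:,2],97)-.006]
    r=cv2.minAreaRect(t[:,:2].astype(np.float32)*1000); print(s[i],"top",t.mean(0).round(4),r)
E
```

```text
t 2.1 p [0.5104 0.0191 0.2463] F [-0.6  0.1 -0.2] w 0.466 ff 0.0
[[-0.963  0.27   0.   ]
 [ 0.27   0.963 -0.   ]
 [-0.    -0.    -1.   ]]
[    0   200   104   212 10953] top [ 0.4996 -0.1745  0.1665] ((506.24462890625, -176.6045379638672), (10.049270629882812, 145.93670654296875), 77.56631469726562)
[322 219  17  39 643] top [0.5132 0.0223 0.1413] ((513.7105102539062, 22.135719299316406), (11.277384757995605, 25.307889938354492), 74.53425598144531)
[ 323  292   17  115 1827] top [0.5908 0.0013 0.1608] ((593.4895629882812, 0.4654388427734375), (11.55996036529541, 77.8350830078125), 74.92335510253906)
```

View pics/w1.png

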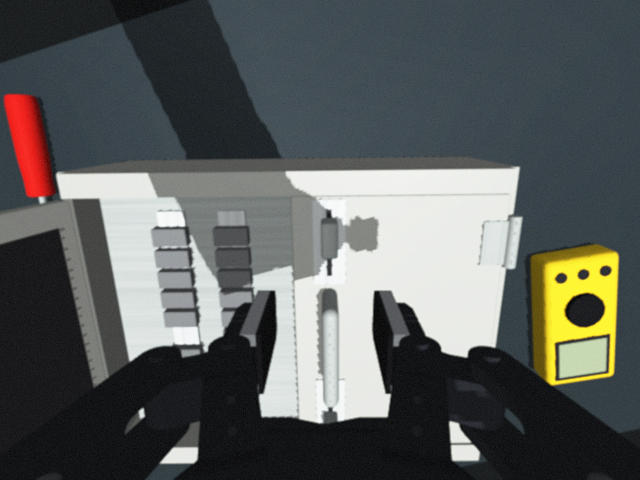

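The picture shows the near thumb at about (330,238), in line with the handle at (330,355), and the fingers straddling that line. I'll descend onto the near thumb and grip it.

Emit:
carry_out([
  [[0,0.35,1.5,0,0,0],[0,0,2.5,0,0,0],[0,0,2.5,0,0,0],[0,0,2.5,0,0,0],[0,0,2,0,0,0],[0,0,1,0,0,0],[0,0,0,0,0,0],[0,0,0,0,0,0]],
])

```text
time: 2.95
eef_pos: [0.5117, 0.0267, 0.1271]
tool_rot: [0.418, 3.113, 0.001]
wrist_force: [0.6, -0.7, 0.2]
width: 0.468
finger_force: 0.0
```

Emit:
carry_out([
  [[0,0,0,0,0,0],[0,0,0,0,0,0],[0,0,0,0,0,0],[0,0,0,0,0,0],[0,0,0,0,0,0],[0,0,0,0,0,0],[0,0,0,0,0,0],[0,0,0,0,0,0]],
], hand=0)

```text
time: 3.75
eef_pos: [0.5113, 0.0229, 0.1279]
tool_rot: [0.42, 3.113, -0.006]
wrist_force: [-3.9, -8.0, 6.6]
width: 0.123
finger_force: 61.1
```

Emit:
carry_out([
  [[-0.3,-0.2,0,0,0,0],[-0.4,-0.1,0,0,0,0],[-0.4,0,0,0,0,0],[-0.4,0,0,0,0,0],[-0.4,0,0,0,0,0],[-0.4,0,0,0,0,0],[-0.3,0,0,0,0,0],[-0.3,0,0,0,0,0],[-0.2,0,0,0,0,0],[-0.2,0,0,0,0,0],[-0.1,0,0,0,0,0],[0,0,0,0,0,0]],
])

```text
time: 4.95
eef_pos: [0.5341, 0.0167, 0.1277]
tool_rot: [-0.412, -3.092, -0.002]
wrist_force: [-32.0, 2.7, 29.1]
width: 0.115
finger_force: 63.9
```

```bash
python3 - <<'E'
from h import *
o,r=st(); print(o["torque"])
c=cam("wrist"); cv2.imwrite("pics/w2.png",c["color"])
c=cam("top"); cv2.imwrite("pics/t2.png",cv2.resize(c["color"][120:290,190:330],None,fx=4,fy=4,interpolation=2)[:600])
E
```

```text
t 4.95 p [0.5341 0.0167 0.1277] F [-32.    2.7  29.1] w 0.115 ff 63.9
[[-0.965  0.262 -0.022]
 [ 0.262  0.965  0.004]
 [ 0.022 -0.002 -1.   ]]
[ 0.44367348  6.66280185 -0.00727234]
```

View pics/w2.png

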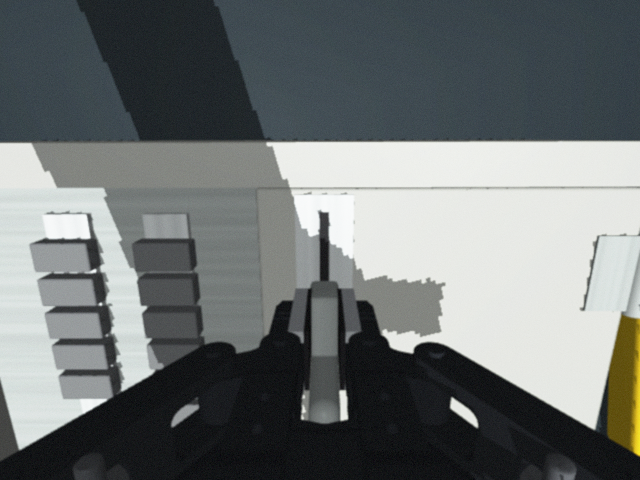

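The picture shows the thumb between the pads at (325,320), just short of the handle end at (325,357). I'll measure the thumb's outer end to see whether it is fully drawn.

```bash
python3 - <<'E'
from h import *
c=cam("wrist"); P=cloud(c)
ex=np.array([.965,-.262]);ey=np.array([.262,.965]);h=np.array([.597,-.001])
for v in range(190,440,6):
    p=P[v,325]; q=p[:2]-h; print(v,(1000*q@ex).round(1),(1000*q@ey).round(1),(p[2]*1000).round(1),end=" | ")
E
```

```text
190 -113.5 0.7 120.4 | 196 -111.3 0.7 121.9 | 202 -108.8 0.7 121.9 | 208 -106.3 0.7 121.8 | 214 -104.1 0.7 123.0 | 220 -101.3 0.7 121.9 | 226 -99.1 0.7 123.4 | 232 -96.6 0.7 123.5 | 238 -93.8 0.7 122.5 | 244 -91.3 0.7 122.8 | 250 -88.6 0.7 122.3 | 256 -85.8 0.7 121.9 | 262 -83.4 0.7 122.8 | 268 -80.6 0.7 122.4 | 274 -78.2 0.7 123.2 | 280 -75.3 0.7 122.9 | 286 -75.4 0.7 129.7 | 292 -75.9 0.6 137.0 | 298 -74.8 0.6 140.4 | 304 -72.6 0.6 141.0 | 310 -70.7 0.6 142.2 | 316 -68.1 0.6 142.1 | 322 -65.2 0.6 141.4 | 328 -62.9 0.6 141.8 | 334 -60.5 0.6 142.1 | 340 -57.3 0.6 141.1 | 346 -55.3 0.6 142.2 | 352 -52.2 0.6 141.6 | 358 -43.1 0.6 131.6 | 364 -42.6 0.6 135.3 | 370 -42.8 0.6 139.7 | 376 -42.4 0.6 143.2 | 382 -42.8 0.6 147.5 | 388 -42.9 0.6 151.2 | 394 -42.3 0.6 153.9 | 400 -41.9 0.6 156.7 | 406 -41.6 0.6 159.4 | 412 -40.2 0.6 160.8 | 418 -38.4 0.6 161.7 | 424 -72.9 0.6 203.5 | 430 -74.2 0.6 206.7 | 436 -74.9 0.6 209.1 |
```

View pics/t2.png

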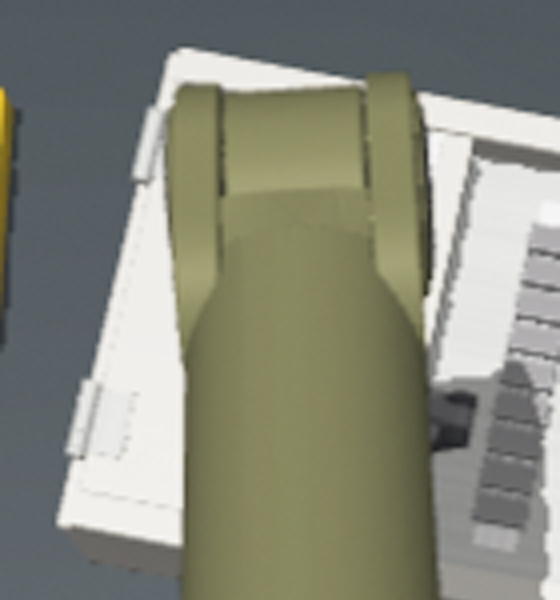

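The crop shows mostly the arm over the leaf, so it adds nothing. I'll compare the thumb's outer face with the earlier wrist depth.

```bash
python3 - <<'E'
from h import *
ex=np.array([.965,-.262]);ey=np.array([.262,.965]);h=np.array([.597,-.001])
def f(P,u,a,b):
    for v in range(a,b,2):
        p=P[v,u]; q=p[:2]-h; print(v,(1000*q@ex).round(1),(p[2]*1000).round(1),end=" | ")
    print()
P=np.load("w1.npy"); f(P,330,160,310)
P=cloud(cam("wrist")); f(P,325,130,200)
E
```

```text
160 -132.6 37.5 | 162 -132.5 57.8 | 164 -132.5 76.8 | 166 -132.6 94.6 | 168 -132.8 111.3 | 170 -132.5 122.5 | 172 -131.1 122.5 | 174 -129.7 122.0 | 176 -128.2 121.5 | 178 -126.8 121.5 | 180 -125.6 123.1 | 182 -124.0 122.1 | 184 -122.8 123.3 | 186 -121.2 122.3 | 188 -119.6 121.5 | 190 -118.4 122.8 | 192 -116.9 122.5 | 194 -115.5 122.7 | 196 -113.7 120.6 | 198 -112.3 120.8 | 200 -111.2 123.0 | 202 -109.6 122.2 | 204 -108.1 122.2 | 206 -106.4 121.1 | 208 -105.1 121.9 | 210 -104.0 123.6 | 212 -102.3 122.8 | 214 -100.8 122.5 | 216 -99.5 123.4 | 218 -99.1 128.2 | 220 -98.7 132.4 | 222 -98.9 139.3 | 224 -98.0 141.2 | 226 -96.9 142.3 | 228 -95.2 141.2 | 230 -93.7 141.1 | 232 -92.6 142.3 | 234 -91.2 142.4 | 236 -89.5 141.2 | 238 -87.9 140.6 | 240 -86.8 142.1 | 242 -85.8 143.5 | 244 -83.8 141.6 | 246 -81.7 139.5 | 248 -80.6 140.7 | 250 -79.6 142.0 | 252 -77.6 140.5 | 254 -76.5 141.5 | 256 -75.3 142.4 | 258 -67.1 123.3 | 260 -65.1 122.1 | 262 -63.8 123.0 | 264 -62.0 122.6 | 266 -60.3 122.4 | 268 -58.9 123.0 | 270 -57.3 123.1 | 272 -55.7 123.1 | 274 -53.7 122.1 | 276 -52.6 123.4 | 278 -50.2 121.
[... 228 characters left out ...]
8 151.2 | 306 -42.4 153.6 | 308 -42.6 156.9 | 
130 -138.9 2.2 | 132 -137.6 2.2 | 134 -136.2 2.6 | 136 -134.9 1.6 | 138 -133.5 0.5 | 140 -132.6 54.3 | 142 -132.4 121.2 | 144 -131.7 122.1 | 146 -130.9 122.6 | 148 -130.1 121.3 | 150 -129.4 122.2 | 152 -128.6 122.2 | 154 -127.9 123.2 | 156 -127.1 122.8 | 158 -126.3 122.1 | 160 -125.6 122.8 | 162 -124.7 121.1 | 164 -124.0 122.6 | 166 -123.2 122.5 | 168 -122.4 122.1 | 170 -121.6 121.7 | 172 -120.9 122.4 | 174 -120.1 121.7 | 176 -119.3 121.7 | 178 -118.5 122.2 | 180 -117.7 122.0 | 182 -117.0 123.0 | 184 -116.2 122.6 | 186 -115.3 121.6 | 188 -114.3 120.1 | 190 -113.4 120.0 | 192 -112.6 119.7 | 194 -112.1 122.0 | 196 -111.2 121.2 | 198 -110.5 122.0 |
```

Emit:
carry_out([
  [[0.3,0,0,0,0,0],[0.3,0,0,0,0,0],[0.2,0,0,0,0,0],[0,0,0,0,0,0]],
])

```text
time: 5.55
eef_pos: [0.5338, 0.0168, 0.1279]
tool_rot: [-0.416, -3.11, 0.0]
wrist_force: [-8.9, -2.0, 10.6]
width: 0.12
finger_force: 61.5
```

Emit:
carry_out([
  [[0,0,0,0,0,0],[0,0,0,0,0,0],[0,0,0,0,0,0],[0,0,0,0,0,0],[0,0,-0.5,0,0,0],[0,0,-0.5,0,0,0],[0,0,0,0,0,0]],
], hand=4)

```text
time: 6.25
eef_pos: [0.5365, 0.0172, 0.1374]
tool_rot: [0.416, 3.112, 0.001]
wrist_force: [0.2, -0.6, 0.6]
width: 0.471
finger_force: 0.0
```

Emit:
carry_out([
  [[-0.6,-0.1,0,0,0,0],[-1.2,0,0,0,0,0],[-1.2,0,0,0,0,0],[-1.2,0,0,0,0,0],[-1.2,0,0.1,0,0,0],[-0.6,0,0.1,0,0,0],[0,0,0,0,0,0]],
])

```text
time: 6.95
eef_pos: [0.594, -0.0001, 0.1338]
tool_rot: [-0.417, -3.113, 0.001]
wrist_force: [-0.1, 0.7, 0.4]
width: 0.467
finger_force: 0.0
```

Emit:
carry_out([
  [[0,0,0,0,0,0],[0,0,0,0,0,0],[0,0,0,0,0,0],[0,0,0,0,0,0],[0,0,0,0,0,0],[0,0,0,0,0,0],[0,0,0,0,0,0],[0,0,0,0,0,0]],
], hand=0)

```text
time: 7.75
eef_pos: [0.593, 0.0008, 0.1344]
tool_rot: [-0.416, -3.113, -0.001]
wrist_force: [-2.7, 1.1, 1.4]
width: 0.113
finger_force: 58.5
```

Emit:
carry_out([
  [[0,0,-0.3,0,0,0],[0,0,-0.3,0,0,0],[0,0,-0.3,0,0,0],[0,0,-0.3,0,0,0],[0,0,0,0,0,0],[0,0,0,0,0,0]],
])

```text
time: 8.35
eef_pos: [0.5929, 0.0013, 0.1368]
tool_rot: [-0.415, -3.112, 0.005]
wrist_force: [21.5, 2.0, -49.3]
width: 0.119
finger_force: 59.0
```

Held: 49 N with no real motion. I'll lower, release and go to the far bolt.

Emit:
carry_out([
  [[0,0,0.4,0,0,0],[0,0,0.4,0,0,0],[0,0,0.4,0,0,0],[0,0,0,0,0,0]],
])

```text
time: 8.75
eef_pos: [0.593, 0.0008, 0.1345]
tool_rot: [-0.416, -3.113, -0.001]
wrist_force: [-1.5, 1.8, -2.7]
width: 0.115
finger_force: 63.8
```

Emit:
carry_out([
  [[0,0,0,0,0,0],[0,0,0,0,0,0],[0,0,0,0,0,0],[0,0,0,0,0,0],[-0.6,0,-0.2,0,0,0],[-1.2,0,-0.2,0,0,0],[-1.3,0,0,0,0,0],[-1.3,0,0,0,0,0],[-1.3,0,0,0,0,0],[-1.3,0,0,0,0,0],[-1.2,0,0,0,0,0],[-1,0,0,0,0,0],[0,0,0.4,0,0,0],[0,0,0.5,0,0,0],[0,0,0.3,0,0,0],[0,0,0,0,0,0]],
], hand=4)

```text
time: 10.35
eef_pos: [0.6812, -0.0234, 0.1255]
tool_rot: [-0.416, -3.112, -0.0]
wrist_force: [0.3, 0.4, -0.4]
width: 0.471
finger_force: 0.0
```

Emit:
carry_out([
  [[0,0,0,0,0,0],[0,0,0,0,0,0],[0,0,0,0,0,0],[0,0,0,0,0,0],[0,0,0,0,0,0],[0,0,0,0,0,0],[0,0,0,0,0,0],[0,0,0,0,0,0]],
], hand=0)

```text
time: 11.15
eef_pos: [0.6822, -0.0232, 0.1268]
tool_rot: [0.416, 3.114, 0.001]
wrist_force: [-1.5, 1.5, 5.5]
width: 0.123
finger_force: 61.9
```

Emit:
carry_out([
  [[0.3,0,0,0,0,0],[0.4,0,0,0,0,0],[0.4,0,0,0,0,0],[0.4,0,0,0,0,0],[0.4,0,0,0,0,0],[0.4,0,0,0,0,0],[0.4,0,0,0,0,0],[0.4,0,0,0,0,0],[0.3,0,0,0,0,0],[0.2,0,0,0,0,0],[0.2,0,0,0,0,0],[0,0,0,0,0,0]],
])

```text
time: 12.35
eef_pos: [0.6557, -0.016, 0.1284]
tool_rot: [0.414, 3.089, -0.002]
wrist_force: [28.1, -3.2, -11.5]
width: 0.119
finger_force: 59.9
```

Emit:
carry_out([
  [[-0.3,0,0,0,0,0],[-0.3,0,0,0,0,0],[-0.2,0,0,0,0,0],[0,0,0,0,0,0]],
])

```text
time: 12.75
eef_pos: [0.6559, -0.0162, 0.1269]
tool_rot: [0.416, 3.107, -0.0]
wrist_force: [9.0, 0.6, -1.0]
width: 0.122
finger_force: 61.3
```

Emit:
carry_out([
  [[0,0,0,0,0,0],[0,0,0,0,0,0],[0,0,0,0,0,0],[0,0,0,0,0,0],[0,0,-0.5,0,0,0],[0,0,-0.5,0,0,0],[0,0,0,0,0,0]],
], hand=4)

```text
time: 13.45
eef_pos: [0.6539, -0.016, 0.1377]
tool_rot: [0.416, 3.112, 0.001]
wrist_force: [-0.8, 0.7, 0.8]
width: 0.466
finger_force: 0.0
```

```bash
python3 - <<'E'
from h import *
st()
P=cloud(cam("wrist"))
ex=np.array([.965,-.262]);ey=np.array([.262,.965]);h=np.array([.5945,-.0003])
Q=(P[...,:2]-h)
X=Q@ex*1000;Y=Q@ey*1000;Z=P[...,2]*1000
m=(abs(Y)<8)&(Z>130)&(Z<146)
b=np.histogram(X[m],np.arange(-130,130,2)); print([(int(e),int(n)) for n,e in zip(*b) if n>15])
E
```

```text
t 13.45 p [ 0.6539 -0.016   0.1377] F [-0.8  0.7  0.8] w 0.466 ff 0.0
[[-0.965  0.263  0.002]
 [ 0.263  0.965  0.   ]
 [-0.002  0.001 -1.   ]]
[(-52, 102), (-50, 270), (-48, 404), (46, 133), (48, 161), (50, 133), (52, 133), (54, 128), (56, 130), (58, 121), (60, 134), (62, 121), (64, 111), (66, 124), (68, 117), (70, 103), (72, 20)]
```

Both bolts are fully drawn (thumb centres about ±60 mm). Back to the handle.

Emit:
carry_out([
  [[0.6,0,0,0,0,0],[1.2,0,0,0,0,0],[1.2,0,0,0,0,0],[1.3,0,0,0,0,0],[1.2,0,0.2,0,0,0],[0.7,0,0.2,0,0,0],[0,0,0,0,0,0]],
])

```text
time: 14.2
eef_pos: [0.5922, 0.0009, 0.132]
tool_rot: [-0.415, -3.113, -0.001]
wrist_force: [-0.1, -0.2, 0.6]
width: 0.467
finger_force: 0.0
```

Emit:
carry_out([
  [[0,0,0,0,0,0],[0,0,0,0,0,0],[0,0,0,0,0,0],[0,0,0,0,0,0],[0,0,0,0,0,0],[0,0,0,0,0,0],[0,0,0,0,0,0],[0,0,0,0,0,0]],
], hand=0)

```text
time: 15.0
eef_pos: [0.5939, 0.0006, 0.1326]
tool_rot: [0.416, 3.113, 0.001]
wrist_force: [2.5, 0.4, 0.7]
width: 0.116
finger_force: 58.4
```

Emit:
carry_out([
  [[0,0,-0.3,0,0,0],[0,0,-0.3,0,0,0],[0,0,-0.3,0,0,0],[0,0,-0.3,0,0,0],[0,0,-0.3,0,0,0],[0,0,0,0,0,0]],
])

```text
time: 15.6
eef_pos: [0.5948, 0.0042, 0.1455]
tool_rot: [0.411, 3.112, 0.005]
wrist_force: [9.7, 6.6, -11.9]
width: 0.117
finger_force: 58.4
```

Emit:
carry_out([
  [[0,0,0,3,0,0],[0,0.1,0,3,0,0],[0,0.08,-0.7,3,0,0],[0,0.08,-0.7,3,0,0],[0,0.08,-0.7,3,0,0],[0,0.08,-0.7,3,0,0],[0,0.08,-0.7,3,0,0],[0,0.08,-0.7,3,0,0]],
])

```text
time: 16.4
eef_pos: [0.5975, 0.0153, 0.1849]
tool_rot: [-0.4, -2.993, 0.639]
wrist_force: [4.6, -0.2, -9.9]
width: 0.113
finger_force: 59.1
```

```bash
cat >> h.py <<'E'
EX=np.array([.965,-.262,0]);EY=np.array([.262,.965,0]);HG=np.array([.5945,-.0003,.12])+.135*EY
def rel():
    o,r=st(); d=o["eef_pos"]-HG; print("TCP rel hinge x,y,z",(d@EX).round(4),(d@EY).round(4),d[2].round(4)); zt=r[:,2]; print("tool tilt deg",np.degrees(np.arctan2(-zt@EY,-zt[2])).round(1),"q",np.round(o["joint_pos"],2)); g=d-.019*zt; print("bar angle->theta",(np.arctan2(g[2],-g@EY)-np.arctan2(.035,.135)).round(3))
E
python3 -c "
from h import *
rel()"
```

```text
t 16.4 p [0.5975 0.0153 0.1849] F [ 4.6 -0.2 -9.9] w 0.113 ff 59.1
[[-0.965  0.24  -0.107]
 [ 0.263  0.881 -0.394]
 [ 0.    -0.409 -0.913]]
TCP rel hinge x,y,z -0.0012 -0.1191 0.0649
tool tilt deg 24.1 q [-0.66  0.4   0.49  1.55  0.19  1.42  1.07]
bar angle->theta 0.383
```

Emit:
carry_out([
  [[0,0.08,-0.7,3,0,0],[0,0.08,-0.7,3,0,0],[0,0.08,-0.7,3,0,0],[0,0.08,-0.7,3,0,0],[0,0.08,-0.7,3,0,0],[0,0.08,-0.7,3,0,0]],
])

```text
time: 17.0
eef_pos: [0.6039, 0.0394, 0.2181]
tool_rot: [-0.378, -2.819, 1.087]
wrist_force: [1.9, -4.1, -7.5]
width: 0.118
finger_force: 59.2
```

```bash
python3 -c "
from h import *
rel()"
```

```text
t 17.0 p [0.6039 0.0394 0.2181] F [ 1.9 -4.1 -7.5] w 0.118 ff 59.2
[[-0.965  0.195 -0.178]
 [ 0.264  0.715 -0.647]
 [ 0.001 -0.671 -0.741]]
TCP rel hinge x,y,z -0.0013 -0.0942 0.0981
tool tilt deg 42.2 q [-0.77  0.57  0.51  1.39  0.35  1.65  0.98]
bar angle->theta 0.689
```

Emit:
carry_out([
  [[0,0.08,-0.7,3,0,0],[0,0.08,-0.7,3,0,0],[0,0.08,-0.7,3,0,0],[0,0.08,-0.7,3,0,0],[0,0.08,-0.7,3,0,0],[0,0,0,0,0,0],[0,0,0,0,0,0]],
])

```text
time: 17.7
eef_pos: [0.6114, 0.0675, 0.2395]
tool_rot: [-0.352, -2.63, 1.428]
wrist_force: [0.0, -1.8, -3.2]
width: 0.12
finger_force: 60.1
```

```bash
python3 -c "
from h import *
rel()"
```

```text
t 17.7 p [0.6114 0.0675 0.2395] F [ 0.  -1.8 -3.2] w 0.12 ff 60.1
[[-0.965  0.143 -0.222]
 [ 0.264  0.525 -0.809]
 [ 0.001 -0.839 -0.544]]
TCP rel hinge x,y,z -0.0015 -0.0651 0.1195
tool tilt deg 57.0 q [-0.83  0.74  0.52  1.25  0.45  1.83  0.97]
bar angle->theta 0.955
```

Emit:
carry_out([
  [[0,0,0,0,0,0],[0,0,0,0,0,0],[0,0,0,0,0,0],[0,0,0,0,0,0],[0,0,0,0,0,0],[0,0,0,0,0,0],[0,0,-0.5,0,0,0],[0,0,-1,0,0,0],[0,0,-1.5,0,0,0],[0,0,-2,0,0,0],[0,0,-2,0,0,0],[0,0,-2,0,0,0],[0,0,-1.5,0,0,0],[0,0,-0.5,0,0,0]],
], hand=5)

```text
time: 19.1
eef_pos: [0.6365, 0.1593, 0.301]
tool_rot: [-0.349, -2.635, 1.428]
wrist_force: [0.2, 0.2, -0.6]
width: 0.582
finger_force: 0.0
```

```bash
python3 - <<'E'
from h import *
rel()
c=cam("side"); cv2.imwrite("pics/s3.png",c["color"]); 
E
```

```text
t 19.1 p [0.6365 0.1593 0.301 ] F [ 0.2  0.2 -0.6] w 0.582 ff 0.0
[[-0.966  0.143 -0.217]
 [ 0.26   0.527 -0.809]
 [-0.001 -0.838 -0.546]]
TCP rel hinge x,y,z -0.0013 0.03 0.181
tool tilt deg 56.9 q [-0.86  0.86  0.57  0.93  0.4   2.04  1.06]
bar angle->theta 1.553
```

View pics/s3.png

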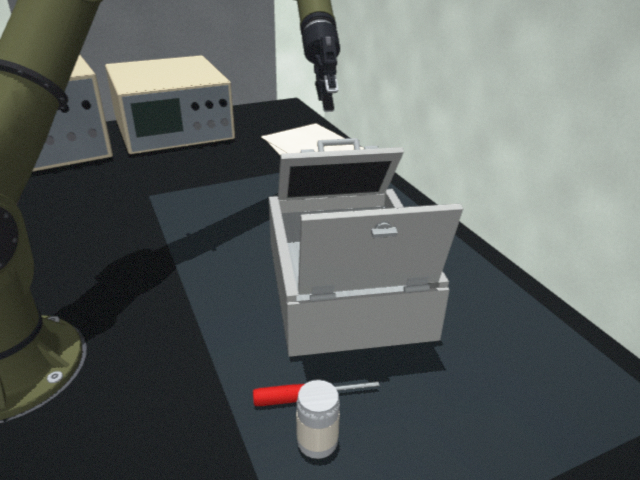

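The side picture shows the passive leaf standing by itself half open, its inner face at (335,180), and the gripper clear at (325,70). I'll turn over to the inner side.

Emit:
carry_out([
  [[0,-0.84,-0.55,-6,0,0],[0,-0.78,-0.62,-7,0,0],[0,-0.7,-0.71,-7,0,0],[0,-0.6,-0.8,-7,0,0],[0,-0.5,-0.86,-7,0,0],[0,-0.4,-0.92,-7,0,0],[0,-0.27,-0.96,-7,0,0],[0,-0.15,-0.99,-7,0,0],[0,0,0,0,0,0],[0,0,0,0,0,0]],
], hand=0)

```text
time: 20.15
eef_pos: [0.6356, 0.1559, 0.3803]
tool_rot: [-0.418, -3.108, 0.056]
wrist_force: [-0.6, 1.2, -0.8]
width: -0.001
finger_force: 0.0
```

```bash
python3 - <<'E'
from h import *
rel()
E
```

```text
t 20.15 p [0.6356 0.1559 0.3803] F [-0.6  1.2 -0.8] w -0.001 ff 0.0
[[-0.964  0.264 -0.01 ]
 [ 0.264  0.964 -0.035]
 [ 0.    -0.036 -0.999]]
TCP rel hinge x,y,z -0.0013 0.0265 0.2603
tool tilt deg 2.1 q [-0.63  0.34  0.47  1.17 -0.12  1.68  1.11]
bar angle->theta 1.414
```

Emit:
carry_out([
  [[0,-2,0.07,-3,0,0],[0,-3.5,-0.05,-6,0,0],[0,-3.47,-0.42,-6,0,0],[0,-3.4,-0.8,-6,0,0],[0,-3.3,-1.14,-6,0,0],[0,-2.8,-1.3,-6,0,0],[0,-1.6,-0.95,-4,0,0],[0,0,0,0,0,0],[0,0,0,0,0,0]],
])

```text
time: 21.05
eef_pos: [0.5812, -0.0438, 0.3777]
tool_rot: [0.388, 2.902, 0.913]
wrist_force: [0.6, 1.4, 0.1]
width: -0.0
finger_force: 0.0
```

```bash
python3 - <<'E'
from h import *
rel()
E
```

```text
t 21.05 p [ 0.5812 -0.0438  0.3777] F [0.6 1.4 0.1] w -0.0 ff 0.0
[[-0.965  0.217  0.146]
 [ 0.261  0.791  0.553]
 [ 0.005  0.572 -0.82 ]]
TCP rel hinge x,y,z -0.0015 -0.1804 0.2577
tool tilt deg -34.9 q [-0.17  0.16  0.64  1.52 -0.69  1.63  1.78]
bar angle->theta 0.706
```

Emit:
carry_out([
  [[0,-2,0,0,0,0],[0,-2.5,0.5,0,0,0],[0,-1.2,1.5,0,0,0],[0,0,2.5,0,0,0],[0,0,2.5,0,0,0],[0,0,2.5,0,0,0],[0,0,2.5,0,0,0],[0,0,2.5,0,0,0],[0,0,2.5,0,0,0],[0,0,1.5,0,0,0],[0,0,0,0,0,0]],
])

```text
time: 22.15
eef_pos: [0.5955, 0.0168, 0.1934]
tool_rot: [0.38, 2.904, 0.916]
wrist_force: [-0.5, 0.9, 0.0]
width: -0.001
finger_force: 0.0
```

```bash
python3 - <<'E'
from h import *
rel()
c=cam("side"); cv2.imwrite("pics/s4.png",c["color"][60:380,150:550]); 
E
```

```text
t 22.15 p [0.5955 0.0168 0.1934] F [-0.5  0.9  0. ] w -0.001 ff 0.0
[[-0.967  0.212  0.143]
 [ 0.256  0.792  0.555]
 [ 0.005  0.573 -0.82 ]]
TCP rel hinge x,y,z -0.0035 -0.1182 0.0734
tool tilt deg -35.0 q [-0.22  0.26  0.58  1.79 -0.78  1.3   1.94]
bar angle->theta 0.35
```

View pics/s4.png

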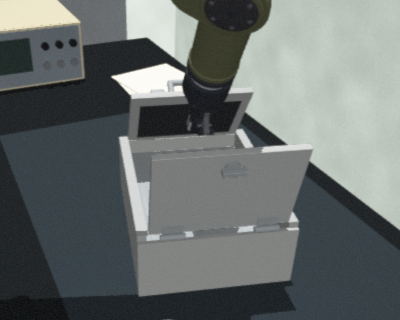

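The crop shows the gripper on the inner side of the half-open leaf, fingers in front of its inner panel at (205,125), clear of the active leaf. I'll go to contact.

Emit:
carry_out([
  [[0,0.8,0,0,0,0],[0,0.8,0,0,0,0],[0,0.6,0,0,0,0],[0,0.4,0,0,0,0],[0,0,0,0,0,0]],
])

```text
time: 22.7
eef_pos: [0.6025, 0.0333, 0.2118]
tool_rot: [0.385, 2.896, 0.914]
wrist_force: [0.8, 0.1, -0.3]
width: -0.002
finger_force: 0.0
```

Emit:
carry_out([
  [[0,0.68,-0.12,3,0,0],[0,0.68,-0.12,3,0,0],[0,0.68,-0.12,3,0,0],[0,0.68,-0.12,3,0,0],[0,0.68,-0.12,3,0,0]],
])

```text
time: 23.2
eef_pos: [0.6079, 0.0541, 0.2319]
tool_rot: [0.411, 3.025, 0.523]
wrist_force: [-5.8, -6.5, 1.3]
width: 0.003
finger_force: 3.5
```

```bash
cat >> h.py <<'E'
def rel2():
    o,r=st(); d=o["eef_pos"]-HG; print("rel",(d@EX).round(4),(d@EY).round(4),d[2].round(4),"radius",np.hypot(d@EY,d[2]).round(4)); zt=r[:,2]; t=np.arctan2(-zt@EY,-zt[2]); print("tool theta",(t+np.pi/2).round(3),"q",np.round(o["joint_pos"],2)); a=np.arctan2(d[2],-d@EY); print("leaf est",(a+np.arcsin(.027/np.hypot(d@EY,d[2]))).round(3))
E
python3 -c "
from h import *
rel2()"
```

```text
t 23.2 p [0.6079 0.0541 0.2319] F [-5.8 -6.5  1.3] w 0.003 ff 3.5
[[-0.964  0.251  0.088]
 [ 0.266  0.908  0.324]
 [ 0.001  0.335 -0.942]]
rel -0.0013 -0.0789 0.1119 radius 0.1369
tool theta 1.229 q [-0.43  0.2   0.56  1.68 -0.46  1.28  1.55]
leaf est 1.155
```

Emit:
carry_out([
  [[0,0.7,-0.12,3,0,0],[0,0.7,-0.12,3,0,0],[0,0.7,-0.12,3,0,0],[0,0.7,-0.12,3,0,0],[0,0.7,-0.12,3,0,0],[0,0.7,-0.12,3,0,0],[0,0.7,-0.12,3,0,0],[0,0.7,-0.12,3,0,0]],
])

```text
time: 24.0
eef_pos: [0.6232, 0.1067, 0.2523]
tool_rot: [-0.421, -3.102, 0.116]
wrist_force: [-2.8, -4.4, 4.0]
width: 0.001
finger_force: 2.7
```

```bash
python3 -c "
from h import *
rel2()"
```

```text
t 24.0 p [0.6232 0.1067 0.2523] F [-2.8 -4.4  4. ] w 0.001 ff 2.7
[[-0.964  0.266 -0.019]
 [ 0.266  0.961 -0.072]
 [-0.001 -0.075 -0.997]]
rel -0.0003 -0.0243 0.1323 radius 0.1345
tool theta 1.646 q [-0.66  0.32  0.53  1.46 -0.09  1.44  1.16]
leaf est 1.592
```

Emit:
carry_out([
  [[0,0.7,-0.12,3,0,0],[0,0.7,-0.12,3,0,0],[0,0.7,-0.12,3,0,0],[0,0.7,-0.12,3,0,0],[0,0.7,-0.12,3,0,0],[0,0.6,-0.1,2,0,0],[0,0,0,0,0,0]],
])

```text
time: 24.7
eef_pos: [0.6338, 0.1463, 0.2515]
tool_rot: [-0.408, -3.011, 0.572]
wrist_force: [-3.8, -6.1, 7.8]
width: 0.0
finger_force: 4.7
```

Emit:
carry_out([
  [[0,0.3,0,0,0,0],[0,0.3,0,0,0,0],[0,0,0,0,0,0]],
])

```text
time: 25.0
eef_pos: [0.6337, 0.1464, 0.2514]
tool_rot: [-0.417, -3.005, 0.576]
wrist_force: [-10.2, -13.7, 13.6]
width: 0.002
finger_force: 9.9
```

```bash
python3 -c "
from h import *
rel2()"
```

```text
t 25.0 p [0.6337 0.1464 0.2514] F [-10.2 -13.7  13.6] w 0.002 ff 9.9
[[-0.962  0.253 -0.102]
 [ 0.273  0.894 -0.356]
 [ 0.001 -0.37  -0.929]]
rel -0.0007 0.0169 0.1314 radius 0.1325
tool theta 1.95 q [-0.77  0.52  0.53  1.26  0.07  1.63  1.01]
leaf est 1.904
```

At the stop (force rises with no motion). Backing off the way I came.

Emit:
carry_out([
  [[0,-0.5,0,0,0,0],[0,-1,0,0,0,0],[0,-1.5,0,0,0,0],[0,-1.5,0,0,0,0],[0,-1,-0.5,-3,0,0],[0,0,-2,-3,0,0],[0,0,-3,-5,0,0],[0,0,-3,-5,0,0],[0,0,-3,-5,0,0],[0,0,-2,0,0,0],[0,0,0,0,0,0]],
])

```text
time: 26.1
eef_pos: [0.629, 0.1262, 0.4041]
tool_rot: [0.419, 3.107, 0.005]
wrist_force: [1.3, 0.1, -0.4]
width: -0.002
finger_force: 0.0
```

```bash
python3 - <<'E'
from h import *
rel()
for n in ("side",):
    c=cam(n); cv2.imwrite("pics/f_side.png",c["color"])
c=cam("top");P=cloud(c)
d=P-HG; X=d@EX;Y=d@EY;Z=d[...,2]
m=(abs(X)<.1)&(Z>.03)&(Z<.16)&(Y>-.05)&(Y<.08)
# outer/inner face slope
p=np.polyfit(Z[m],Y[m],1); print("pts",m.sum(),"slope angle",np.pi/2+np.arctan(p[0]),"top z",np.nanmax(Z[m]),"Ymax",Y[m].max())
E
```

```text
t 26.1 p [0.629  0.1262 0.4041] F [ 1.3  0.1 -0.4] w -0.002 ff 0.0
[[-0.964  0.265  0.007]
 [ 0.265  0.964  0.002]
 [-0.006  0.004 -1.   ]]
TCP rel hinge x,y,z 0.0002 -0.0038 0.2841
tool tilt deg -0.2 q [-0.63  0.3   0.54  1.18 -0.15  1.69  1.17]
bar angle->theta 1.304
pts 1125 slope angle 1.9007238034287386 top z 0.12887338244456992 Ymax 0.029122756598394015
```

View pics/f_side.png

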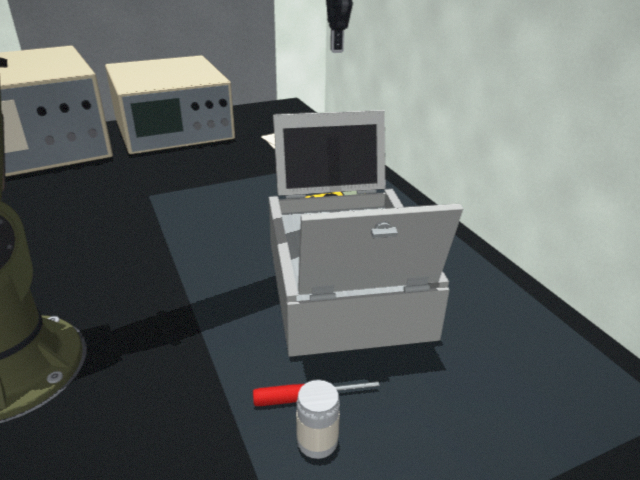

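The passive leaf stands at its stop (330,150), at 1.90 rad. The active leaf, driver and can are where they were, and the gripper is clear at (338,40).

```bash
python3 -c "
from plant import env
print(env.close_job())"
```

```text
the job is handed in; nothing more can be done
None
```

The job is handed in: both bolts are fully drawn (the far one was still holding the leaf), the passive leaf stood by itself at about half open and is now at its stop (about 1.90 rad), and the active leaf is still open, with the driver and can unmoved in the last picture and no contact with the meter.

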